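# Load the finds rack and latch its keeper bar

### The arm

A 6-joint arm with a two-finger parallel gripper is mounted at the origin on the work surface. World frame = base frame: x ahead of the robot, y to its left, z up, the work surface at z = 0. Lengths are in m, angles in rad, forces in N, time in s.
With the tool pointing down it reaches from about 0.425 to 0.95 m from the base axis. Payload 3.5 kg.
Tool frame: the origin (TCP) lies midway between the tips of the shut fingers; the grasp point (between the pads) lies 19 mm behind it; z points along the fingers, y is the line along which they close (so a half turn about z gives the same grasp; the last joint's range is limited). The gripper opens to 85 mm and grips with 20 to 120 N. Pads are 22 mm wide; open, the fingers measure 114 mm over their backs; the gripper's body (76 mm by 85 mm) begins 54 mm behind the grasp point. The pads swing forward as they close: fully open they stand 13 mm farther back than shut.
Start: joints at [1.142, 0.286, 1.577, -0, 1.279, -0.15], TCP at [0.186, 0.649, 0.231] pointing down, gripper open.
Joint ranges: [-2.77, 2.77], [-0.9, 2.22], [0.21, 2.48], [-1.53, 4.67], [0.24, 2.81], [-2.84, 2.84]. Speed limits (rad/s): [2.79, 2.79, 3.14, 3.14, 3.14, 3.14].

### API

Orientations are given as a unit quaternion [x, y, z, w].
In Python, from plant import ctrl gives the robot as it stands. The module is installed in compiled form; this text tells all that it offers.
- The arm moves only by the shell command python3 -m inch 'ROWS' [FORCE]. ROWS is JSON, a list of rows, each a list of 5 numbers: the closure, from 0 (fully open) to 1 (shut), then the shift along the tool's x, y, z in m, then the turn about the tool's z in degrees. A call has 1 to 5 rows; each row is the pose to reach, as a shift and turn from the pose commanded when the call began, along the tool's axes at that moment; what a row does not reach only later rows make up. A row lasts 1/12 s, in which the tool goes at most 41.7 mm and 7.16 degrees, less where a joint would pass 70% of its speed; a pose out of reach is approached as far as the arm can. A call with a gripper value outside its range is refused whole. The fingers move at their own pace and stop on an object; FORCE is the grip in N (left out, the last holds). Time passes only in rows, so rows that repeat a pose let the fingers close. It gives the time, the measured TCP pose, the force, the opening and the grip force at its end, in the units of the state.
- ctrl.get_state(): the state, without advancing time (a new reading comes with each control period).
- ctrl.read_camera(name): name is "side" or "top" or "wrist"; returns a dict with "pixels" (420x560x3 uint8, red, green, blue), "depth" (420x560 float32, m along the optical axis (not along the pixel's ray), 0 where there is no reading), "fx", "fy", "cx", "cy" (pixels), "xyz" and "rotation" of the camera in the world; the wrist camera has in their place "mount" (4x4, takes a point from camera to tool coordinates, whose origin is the TCP and whose axes are the flange's). Camera axes: x right, y down, z forward; pixel columns grow to the right and rows downward; lengths in m; the calibration is good to about 2 mm. A picture is of the moment at which its call begins: read the wrist's pose just before it.
- ctrl.sign_off(): hands the job in; it is judged then, once.
Trained networks look in a picture, given as the dict that the camera call returned (one of the last four; its "shot" number tells which), for a name from the list of things; names that differ only in an ending like _2 or _b are one class to them, and where a whole thing is asked for, a point or a joint stands for the part that bears it (a point fixed in the world has none). Each returns a list of dicts, best first, with "score" (0 to 1); they miss things now and then, are a little off and sometimes report something else, mostly with a low value. They report only what shows in the picture. A call takes as long as a camera call.
- ctrl.spot_in(query, picture): "at" ([column, row] in pixels, amid what is visible of it).
- ctrl.tip_of(query, picture): "at" ([column, row] in pixels: a listed point, or the origin of a listed thing).
The state is a dict: "time": time; "qpos": joint angles; "dq": joint speeds; "joint_efforts": joint torques, N m; "eef_pos": TCP position; "tcp_rot": TCP orientation; "contact_force": force on the tool from outside, world axes, zero at the start; "wrist_torque": the same for the moment, N m; "opening": opening from 0.0 (shut) to 1.0 (fully open); "finger_force": force on a finger pad.
Only numpy, scipy, OpenCV 4.12 (cv2) and the standard library are available. Lean on these libraries where they do the work, as an engineer would, in place of code of your own. Each camera call takes 0.05 s, during which the arm holds its last target. There are 200 camera calls.

### The job

Put the red-lidded finds box into the empty bay of the plywood rack, the bay lined with the red card, keeping the box upright and setting it down gently so that it stands flat in the bay. Let go of it, then swing the yellow keeper bar shut across the front of the rack until it clicks fully home in its catch. Leave the green, yellow and blue boxes where they are.

Things in the scene. Friction and masses are not known exactly. Their poses are not given: they have to be found in the camera images.
- red_box: 70 mm long (its x), 48 mm wide (its y), 45 mm high, white with a red lid; on the lid stands a red upright fin handle 40 mm long (x), 14 mm thick (y) and 30 mm high, so 75 mm overall; about 0.2 kg. Origin: centre of the underside, z up; the same either way round. The box to load; it starts on the table to the right or left of the rack, turned anyhow up to 0.6 rad.
- card: red card 70 x 52 mm, 1 mm thick, fixed on the floor of the one empty bay (left, middle or right). Origin: centre of its underside, on the bay's floor (6 mm above the table), in the middle of the bay; x points to the rack's back wall, y to its left, z up. A box home in the bay has its origin here and its fin along x.
- rack: fixed plywood rack: base 6 mm thick, three bays along its y (pitch 60 mm), each 56 mm wide, open above; dividers, ends and back wall rise 30 mm above the base. Bays are 78 mm deep from back wall to shut bar: a box has 4 mm to spare on every side. Origin: under the middle bay's centre, on the table; x points from open front to back wall, y to its left, z up.
- keeper (a joint): angle of the yellow keeper bar (rad): 0 shut across the rack's front, growing to 1.6 as it swings level out to the front about the upright pin at the rack's left front corner; stays where left (friction under 0.5 N at the knob). In the last 0.08 rad its nose rides over a sprung steel ball at the rack's right end (about 5 N at the knob), then snaps to 0, its stop.
- keeper_hinge (a point): point on the hinge pin's axis at the bar's mid-height (30 mm above the table); axes as the rack's, 44 mm in front and 108 mm left of the rack's origin. The bar is 10 mm thick, 14 mm high, 205 mm long from the pin; at angle q it points along (-sin q, -cos q) in the rack's x, y.
- keeper_knob (a point): black upright round knob on the bar, 18 mm in diameter, rising from the bar to 100 mm above the table. This point: its top, on its axis, 138 mm from the hinge pin. Its axes turn with the bar: y points along the bar to the hinge, x the way the knob moves as the bar shuts.
- green_box: 70 mm long (its x), 48 mm wide (its y), 45 mm high, white with a green lid; on the lid stands a green upright fin handle 40 mm long (x), 14 mm thick (y) and 30 mm high, so 75 mm overall; about 0.2 kg. Origin: centre of the underside, z up; the same either way round. Stands in another bay of the rack; leave it there.
- yellow_box: 70 mm long (its x), 48 mm wide (its y), 45 mm high, white with a yellow lid; on the lid stands a yellow upright fin handle 40 mm long (x), 14 mm thick (y) and 30 mm high, so 75 mm overall; about 0.2 kg. Origin: centre of the underside, z up; the same either way round. Stands in another bay of the rack; leave it there.
- blue_box: 70 mm long (its x), 48 mm wide (its y), 45 mm high, white with a blue lid; on the lid stands a blue upright fin handle 40 mm long (x), 14 mm thick (y) and 30 mm high, so 75 mm overall; about 0.2 kg. Origin: centre of the underside, z up; the same either way round. Stands on the table on the other side from the red one; leave it there.

How it is judged:
By the outcome, as a careful person would: the job done as asked, in the order asked, and still so for the second after the job is handed in, with the robot touching nothing.
It also fails if it takes over 54 s, if anything falls off the work surface, if the arm or the gripper's body presses on something with over 40 N, if the wrist force passes 120 N, or if a joint passes its speed limit or range.

## Working session

There is one attempt and no reset: what is moved stays moved. The work goes in short steps, Python scripts to look and compute and a shell command to move; the robot and the scene stay as the last step left them, time stands still between calls to the robot, and variables do not carry over. Pictures are saved under pics/ and viewed, at most 10 in all, crops included, and the job is handed in when it is done.

```bash
mkdir -p pics
cat > h.py <<'E'
import numpy as np, cv2
from plant import ctrl
from scipy.spatial.transform import Rotation as R
def cam(n):
    s=ctrl.get_state(); p=ctrl.read_camera(n)
    if 'mount' in p:
        T=np.eye(4);T[:3,:3]=R.from_quat(s['tcp_rot']).as_matrix();T[:3,3]=s['eef_pos'];T=T@np.array(p['mount'])
    else:
        T=np.eye(4);r=np.array(p['rotation'])
        T[:3,:3]=r if r.shape==(3,3) else R.from_quat(r).as_matrix();T[:3,3]=p['xyz']
    return p,T
def ray(p,T,uv):
    d=T[:3,:3]@np.array([(uv[0]-p['cx'])/p['fx'],(uv[1]-p['cy'])/p['fy'],1]);return T[:3,3],d
def atz(p,T,uv,z):
    o,d=ray(p,T,uv);return o+d*(z-o[2])/d[2]
def cloud(p,T):
    v,u=np.mgrid[:420,:560];d=p['depth']
    P=np.stack([(u-p['cx'])/p['fx']*d,(v-p['cy'])/p['fy']*d,d],-1)
    return P@T[:3,:3].T+T[:3,3]
def tri(a,b):
    A=[];B=[]
    M=np.zeros((3,3));v=np.zeros(3)
    for o,d in(a,b):
        d=d/np.linalg.norm(d);q=np.eye(3)-np.outer(d,d);M+=q;v+=q@o
    return np.linalg.solve(M,v)
def save(p,n): cv2.imwrite('pics/'+n,p['pixels'][:,:,::-1])
E
python3 - <<'E'
from h import *
np.set_printoptions(precision=4,suppress=True)
for n in['top','side']:
    p,T=cam(n);save(p,n+'1.png');print(n,T[:3,3],T[:3,2]);C=cloud(p,T)
    for q in['red_box','card','rack','keeper_hinge','keeper_knob','green_box','yellow_box','blue_box']:
        for f in(ctrl.tip_of,):
            r=f(q,p)
            for k in r[:2]:
                u,v=map(int,map(round,k['at']));print(q,k['score'],k['at'],C[min(v,419),min(u,559)])
s=ctrl.get_state();print(s['time'],R.from_quat(s['tcp_rot']).as_matrix())
E
```

```text
top [0.3995 0.0085 1.039 ] [ 0.1918 -0.0015 -0.9814]
red_box 0.97 [427.0, 270.5] [ 0.4918 -0.2832  0.0428]
card 0.67 [132.6, 272.8] [0.4721 0.2799 0.0455]
card 0.58 [313.6, 182.7] [ 0.6689 -0.0669  0.0041]
rack 0.69 [318.1, 186.4] [ 0.6623 -0.0751  0.0056]
rack 0.31 [343.4, 182.2] [ 0.6599 -0.1205  0.0519]
keeper_hinge 0.64 [260.9, 201.6] [0.6177 0.0399 0.0423]
green_box 0.88 [343.0, 182.6] [ 0.6578 -0.1204  0.0522]
green_box 0.7 [130.5, 272.6] [0.4719 0.2856 0.0457]
yellow_box 0.64 [284.2, 182.6] [ 0.6473 -0.004   0.0813]
blue_box 0.77 [131.3, 271.9] [0.4742 0.2848 0.0423]
blue_box 0.57 [343.3, 186.1] [ 0.6518 -0.1205  0.0518]
side [ 0.2963 -0.9055  0.8747] [ 0.2171  0.7461 -0.6294]
red_box 0.8 [290.8, 339.3] [ 0.4867 -0.3242  0.0407]
red_box 0.2 [336.9, 262.0] [ 0.6477 -0.1602  0.0353]
card 0.46 [327.5, 242.0] [ 0.6459 -0.11    0.0508]
rack 0.75 [328.1, 244.9] [ 0.643  -0.1173  0.049 ]
rack 0.19 [288.2, 339.6] [ 0.4811 -0.3231  0.0385]
keeper_hinge 0.86 [294.4, 209.7] [0.6147 0.0349 0.0373]
keeper_hinge 0.42 [326.8, 245.9] [ 0.6397 -0.1196  0.049 ]
keeper_knob 0.55 [267.9, 222.6] [ 0.5218 -0.0612  0.1019]
green_box 0.96 [339.6, 261.1] [ 0.6548 -0.1601  0.036 ]
yellow_box 0.76 [320.6, 225.2] [ 0.6596 -0.0322  0.032 ]
blue_box 0.96 [215.4, 175.5] [0.4653 0.2685 0.0134]
0.9 [[-0.9614  0.2752  0.    ]
 [ 0.2752  0.9614  0.    ]
 [-0.      0.     -1.    ]]
```

View pics/top1.png

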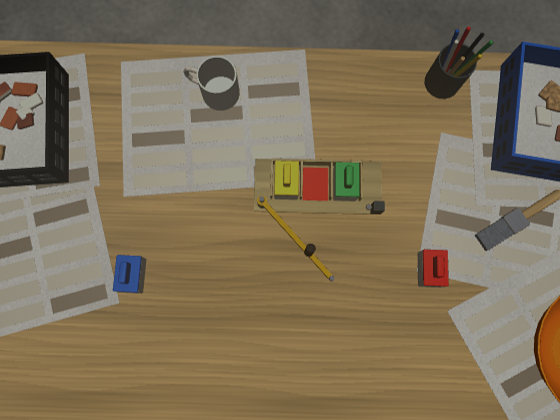

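View pics/side1.png

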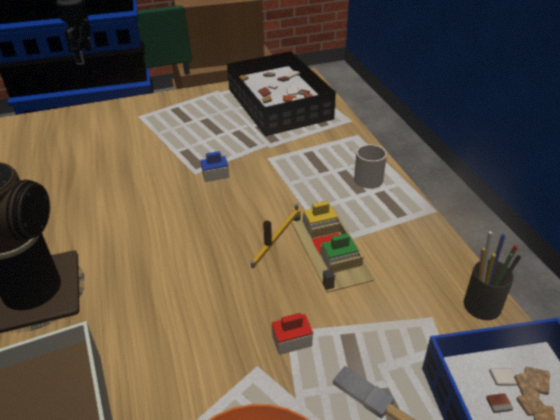

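The top view shows the red box at (435,267), on the right. The empty red-carded bay is the middle one at (315,184), between yellow (286,180) and green (347,180). The bar runs from hinge (262,201) to its tip at (330,278), with the knob at (310,250). The side view agrees. Next I'll measure with both depth clouds.

```bash
cat > m.py <<'E'
from h import *
np.set_printoptions(precision=4,suppress=True)
def mask(p,c):
    h=cv2.cvtColor(p['pixels'],cv2.COLOR_RGB2HSV);H,S,V=[h[...,i].astype(int) for i in range(3)]
    m=(S>150)&(V>60)
    return m&{'red':(H<6)|(H>174),'yellow':(H>22)&(H<32),'green':(H>50)&(H<80),'blue':(H>105)&(H<125)}[c]
def near(C,m,c,r): return m&(np.hypot(C[...,0]-c[0],C[...,1]-c[1])<r)&(C[...,2]>-.02)
def rect(P):
    (c,(w,h),a)=cv2.minAreaRect((P[:,:2]*1000).astype(np.float32))
    if w<h: w,h,a=h,w,a+90
    return np.array(c)/1000,w,h,(a+90)%180-90
E
python3 - <<'E'
from m import *
for n in['top','side']:
    p,T=cam(n);C=cloud(p,T);print(n)
    for c,g in[('red',(.48,-.29)),('red',(.65,-.06)),('yellow',(.655,0)),('green',(.65,-.12)),('blue',(.47,.28))]:
        P=C[near(C,mask(p,c),g,.06)]
        if len(P)<10: continue
        for nm,zs in(('fin',(.066,.09)),('lid',(.036,.055)),('card',(-.01,.02))):
            Q=P[(P[:,2]>zs[0])&(P[:,2]<zs[1])]
            if len(Q)>8: print(c,nm,len(Q),np.median(Q[:,2]),*rect(Q),Q.mean(0))
    P=C[near(C,p['pixels'].max(2)<60,(.53,-.06),.06)];P=P[P[:,2]>.09]
    if len(P):print('knob',len(P),P.mean(0),P[:,2].max())
    P=C[near(C,mask(p,'yellow')|True,(.53,-.06),.14)]
    m=near(C,mask(p,'yellow'),(.53,-.05),.13)&(C[...,0]<.61)
    P=C[m]
    if len(P)>10:
        print('bar',len(P),*rect(P),P.mean(0),P[P[:,0].argmin()])
        v=cv2.fitLine(P[:,:2].astype(np.float32),cv2.DIST_HUBER,0,.01,.01).ravel();print(v)
E
```

```text
top
red fin 172 0.07431971573218621 [ 0.4962 -0.2989] 39.265716552734375 14.189618110656738 1.806746244430542 [ 0.496  -0.2978  0.074 ]
red lid 656 0.04470046157082769 [ 0.4971 -0.2991] 68.48626708984375 48.77503967285156 0.36148008704185486 [ 0.4961 -0.2961  0.0447]
red card 798 0.007135719858259448 [ 0.6674 -0.0689] 67.99266815185547 49.88554763793945 0.8683186769485474 [ 0.6671 -0.0687  0.0071]
yellow fin 151 0.08034689427103081 [ 0.6661 -0.0085] 39.86622619628906 13.484430313110352 1.0839319229125977 [ 0.6652 -0.0089  0.0801]
yellow lid 644 0.05108651278622478 [ 0.6523 -0.0048] 115.22621154785156 58.19108581542969 -12.683700561523438 [ 0.6646 -0.0083  0.0508]
blue fin 132 0.0746948013172446 [0.4714 0.2925] 37.95326614379883 13.9124174118042 -3.7735366821289062 [0.4716 0.2926 0.0746]
blue lid 611 0.04493263985818419 [0.4714 0.2922] 67.56324005126953 47.08531951904297 -1.3066177368164062 [0.4705 0.2903 0.045 ]
knob 75 [ 0.5205 -0.0542  0.0996] 0.10576757473194587
bar 82 [ 0.5468 -0.0352] 182.1412811279297 14.7208890914917 42.86972427368164 [ 0.5422 -0.0364  0.0331] [ 0.4763 -0.0918
[... 321 characters left out ...]
d 141 0.006993249326043283 [ 0.657  -0.0535] 75.19461059570312 35.27489471435547 30.68916130065918 [ 0.6528 -0.0578  0.0069]
yellow fin 39 0.080210426176893 [ 0.6655 -0.0106] 39.197994232177734 13.268404960632324 -5.375244140625 [ 0.6646 -0.0122  0.0798]
yellow lid 217 0.05055646095034483 [ 0.6646 -0.0129] 67.24723815917969 46.731956481933594 -0.4863433837890625 [ 0.6612 -0.0182  0.0507]
blue fin 13 0.07438954159728561 [0.4699 0.289 ] 27.276559829711914 12.631690979003906 -8.233261108398438 [0.4689 0.2873 0.0741]
blue lid 135 0.044699111832190885 [0.4693 0.285 ] 64.490478515625 49.955379486083984 -1.6339874267578125 [0.4678 0.282  0.0447]
knob 32 [ 0.5185 -0.0607  0.0975] 0.10222797284230256
```

```bash
python3 -m inch '[[0,-0.035,-0.019,0,-7],[0,-0.07,-0.038,0,-14],[0,-0.106,-0.056,0,-16],[0,-0.141,-0.075,0,-16],[0,-0.177,-0.094,0,-16]]'; python3 -c "
from h import *
s=ctrl.get_state();print(s['time'],s['eef_pos'],s['qpos']);print(R.from_quat(s['tcp_rot']).as_matrix().round(3))"
```

```text
time: 1.42
eef_pos: [0.3309, 0.5086, 0.2315]
tcp_rot: [-0.001, 1.0, 0.0, 0.0]
contact_force: [0.4, -0.3, -0.1]
opening: 1.004
finger_force: 0.0
1.4167 [0.33087617 0.5085812  0.23148323] [ 8.26938273e-01  1.37552809e-01  1.75080279e+00 -1.05815130e-05
  1.25281421e+00 -7.45109555e-01]
[[-1.    -0.001  0.   ]
 [-0.001  1.     0.   ]
 [-0.     0.    -1.   ]]
```

```bash
python3 -m inch '[[0,-0.024,-0.033,0,0],[0,-0.048,-0.066,0,0],[0,-0.072,-0.1,0,0],[0,-0.096,-0.133,0,0],[0,-0.12,-0.167,0,0]]' >/dev/null
python3 -m inch '[[0,-0.016,-0.038,0,0],[0,-0.032,-0.076,0,0],[0,-0.048,-0.114,0,0],[0,-0.064,-0.152,0,0],[0,-0.08,-0.19,0,0]]' >/dev/null
python3 -m inch '[[0,0,-0.04,0,0],[0,0,-0.08,0,0],[0,0,-0.12,0,0],[0,0,-0.16,0,0],[0,0,-0.2,0,0]]'
python3 -m inch '[[0,0,0,0,0],[0,0,0,0,0]]' >/dev/null
python3 - <<'E'
from h import *
p,T=cam('wrist');save(p,'w1.png');print(ctrl.get_state()['eef_pos'],T)
E
```

```text
time: 2.67
eef_pos: [0.53, -0.049, 0.2317]
tcp_rot: [-0.0, 1.0, -0.0, 0.0]
contact_force: [0.9, -0.0, -0.2]
opening: 0.998
finger_force: 0.0
[ 0.53022752 -0.04761136  0.23141782] [[ 4.38776383e-03  9.50195771e-01  3.11622759e-01  4.50999117e-01]
 [ 9.99989484e-01 -4.58505391e-03 -9.95397393e-05 -4.89911970e-02]
 [ 1.33422491e-03  3.11619919e-01 -9.50205897e-01  3.74818759e-01]
 [ 0.00000000e+00  0.00000000e+00  0.00000000e+00  1.00000000e+00]]
```

View pics/w1.png

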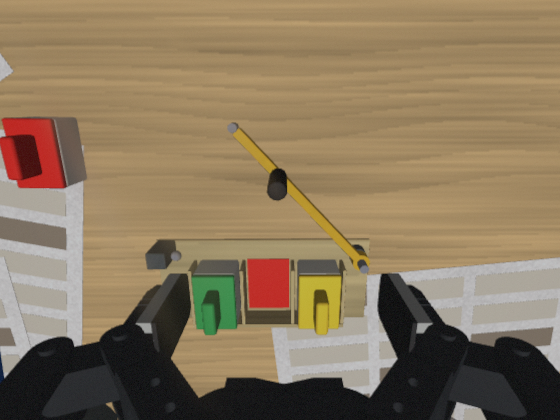

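The wrist view shows the card at (268,283), green at (215,300), yellow at (320,300), the knob top at (277,193), the hinge near (364,258) and the red box at the left edge. I'll measure the rack from here and then move over the red box.

```bash
cat > w.py <<'E'
from m import *
p,T=cam('wrist');C=cloud(p,T);print(ctrl.get_state()['time'],ctrl.get_state()['eef_pos'])
for c,g in[('red',(.496,-.3)),('red',(.66,-.07)),('yellow',(.665,-.009)),('green',(.665,-.129))]:
    P=C[near(C,mask(p,c),g,.055)]
    for nm,zs in(('fin',(.066,.09)),('lid',(.036,.055)),('card',(-.01,.02))):
        Q=P[(P[:,2]>zs[0])&(P[:,2]<zs[1])]
        if len(Q)>60:
            print(c,nm,len(Q),np.median(Q[:,2]).round(4),*rect(Q))
P=C[near(C,p['pixels'].max(2)<60,(.53,-.06),.06)];P=P[(P[:,2]>.095)&(P[:,2]<.106)]
if len(P):print('knob',len(P),*rect(P),np.median(P[:,2]))
m=near(C,mask(p,'yellow'),(.53,-.05),.13)&(C[...,0]<.61)&(C[...,2]>.03);P=C[m]
if len(P)>50:
    v=cv2.fitLine(P[:,:2].astype(np.float32),cv2.DIST_HUBER,0,.01,.01).ravel();print('bar',v,np.median(P[:,2]))
for q in('keeper_knob','keeper_hinge','red_box'):
    for k in ctrl.tip_of(q,p)[:1]: print(q,k['score'],atz(p,T,k['at'],{'k':.1,'r':0}[q[0]] if q!='keeper_hinge' else .03))
E
python3 w.py
python3 -m inch '[[0,0.008,-0.04,0,0],[0,0.016,-0.08,0,0],[0,0.024,-0.12,0,0],[0,0.032,-0.16,0,0],[0,0.037,-0.2,0,0]]' >/dev/null
python3 -m inch '[[0,0,-0.03,0.02,0],[0,0,-0.05,0.04,0],[0,0,-0.05,0.04,0],[0,0,-0.05,0.04,0]]'; python3 w.py
```

```text
2.9333 [ 0.5302 -0.0467  0.2313]
red fin 877 0.0745 [ 0.497  -0.2984] 40.409698486328125 14.131169319152832 -1.1893081665039062
red lid 2437 0.0454 [ 0.4973 -0.299 ] 68.88858795166016 48.567447662353516 -0.09937286376953125
red card 1995 0.0078 [ 0.6674 -0.0693] 71.0614242553711 51.57783889770508 0.036933086812496185
yellow fin 529 0.0813 [ 0.6658 -0.0095] 40.525882720947266 14.102594375610352 -0.01274871826171875
yellow lid 1668 0.0518 [ 0.6665 -0.0092] 71.3660888671875 47.64555740356445 -0.21656036376953125
knob 249 [ 0.5209 -0.055 ] 16.62237548828125 15.560887336730957 -0.14978790283203125 0.10050563933531248
bar [ 0.7435  0.6688  0.5815 -0.0006] 0.037739348420680274
keeper_knob 0.9 [ 0.5257 -0.0545  0.1   ]
keeper_hinge 0.7 [0.6276 0.0392 0.03  ]
red_box 0.77 [ 0.4968 -0.3007  0.    ]
time: 3.83
eef_pos: [0.493, -0.2961, 0.1896]
tcp_rot: [-0.0, 1.0, 0.001, -0.001]
contact_force: [-0.1, 0.9, -0.5]
opening: 1.001
finger_force: 0.0
3.8833 [ 0.4937 -0.2958  0.1911]
red fin 771 0.0753 [ 0.4966 -0.2997] 39.78968811035156 13.39232349395752 -0.5029220581054688
red lid 2897 0.0457 [ 0.4971 -0.2995] 69.6404800415039 46.9129638671875 -1.1124954223632812
red card 1236 0.0081 [ 0.6608 -0.0688] 57.843719482421875 52.3845100402832 0.5341554880142212
yellow lid 609 0.052 [ 0.6506 -0.0218] 39.40981674194336 24.796125411987305 3.7799923419952393
bar [ 0.7319  0.6815  0.5035 -0.0716] 0.03803309012228162
red_box 0.9 [ 0.4963 -0.298   0.    ]
```

```bash
python3 -m inch '[[0,-0.003,-0.004,0.03,0],[0.3,-0.003,-0.004,0.065,0],[0.4,-0.003,-0.004,0.1,0],[0.4,-0.003,-0.004,0.125,0],[0.4,-0.003,-0.004,0.142,0]]' 40; python3 -m inch '[[0.4,0,0,0,0],[0.4,0,0,0,0]]'; python3 -c "
from h import *
p,T=cam('wrist');save(p,'w2.png')"
```

```text
time: 4.45
eef_pos: [0.4959, -0.2989, 0.0473]
tcp_rot: [-0.001, 1.0, 0.001, -0.001]
contact_force: [0.1, 0.8, 0.5]
opening: 0.602
finger_force: 0.0
time: 4.62
eef_pos: [0.4968, -0.3001, 0.0496]
tcp_rot: [-0.001, 1.0, 0.0, -0.0]
contact_force: [-0.7, -0.8, 0.9]
opening: 0.601
finger_force: 0.0
```

View pics/w2.png

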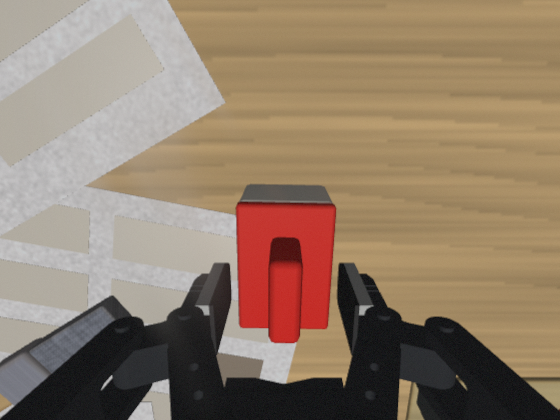

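The fin at (286,290) stands between the two pads, at columns 215 and 357, and square to them. Closing now.

```bash
python3 -m inch '[[1,0,0,0,0],[1,0,0,0,0],[1,0,0,0,0],[1,0,0,0,0],[1,0,0,0,0]]' 50; python3 -m inch '[[1,0,0,0,0],[1,0,0,0,0],[1,0,0,-0.01,0],[1,0,0,-0.03,0],[1,0,0,-0.06,0]]'
```

```text
time: 5.08
eef_pos: [0.4972, -0.3015, 0.051]
tcp_rot: [-0.0, 1.0, -0.001, 0.001]
contact_force: [0.1, 1.7, 6.1]
opening: 0.154
finger_force: 53.7
time: 5.5
eef_pos: [0.4936, -0.299, 0.106]
tcp_rot: [-0.0, 1.0, 0.003, -0.004]
contact_force: [0.0, -0.3, -2.9]
opening: 0.153
finger_force: 52.4
```

```bash
python3 -m inch '[[1,0,0,-0.03,0],[1,-0.01,0.01,-0.06,0],[1,-0.03,0.03,-0.065,0],[1,-0.05,0.06,-0.065,0],[1,-0.075,0.09,-0.065,0]]'; python3 -m inch '[[1,-0.022,0.032,0,0],[1,-0.044,0.064,0,0],[1,-0.066,0.096,0,0],[1,-0.086,0.125,0,0],[1,-0.095,0.141,0,0]]';python3 -m inch '[[1,0,0,0,0],[1,0,0,0,0],[1,0,0,0,0]]'
python3 - <<'E'
from m import *
s=ctrl.get_state();print(s['eef_pos'],s['time'])
for n in('wrist','top'):
    p,T=cam(n);C=cloud(p,T);save(p,n+'3.png')
    P=C[near(C,mask(p,'red'),(.667,-.069),.07)];z=np.percentile(P[:,2],98)
    print(n,z)
    for a,b in((-.006,.006),(-.037,-.023),):
        Q=P[(P[:,2]>z+a)&(P[:,2]<z+b)];
        if len(Q)>20:print(len(Q),np.median(Q[:,2]),*rect(Q))
    for c,g in(('yellow',(.666,-.009)),('green',(.666,-.129)),('red',(.667,-.069))):
        Q=C[near(C,mask(p,c),g,.03)];Q=Q[(Q[:,2]<.1)&(Q[:,2]>(.066 if c!='red' else -.01))]
        if len(Q)>50:print(c,np.median(Q[:,2]),*rect(Q))
E
```

```text
time: 5.92
eef_pos: [0.5713, -0.2109, 0.1753]
tcp_rot: [0.001, 1.0, -0.0, 0.0]
contact_force: [0.3, -0.6, -2.5]
opening: 0.152
finger_force: 52.5
time: 6.33
eef_pos: [0.6673, -0.0664, 0.1735]
tcp_rot: [-0.001, 1.0, 0.001, -0.0]
contact_force: [-2.0, -0.8, -2.8]
opening: 0.15
finger_force: 52.6
time: 6.58
eef_pos: [0.6654, -0.0705, 0.1735]
tcp_rot: [-0.0, 1.0, -0.0, -0.001]
contact_force: [-0.7, 0.4, -1.9]
opening: 0.153
finger_force: 52.6
[ 0.6654 -0.0705  0.1735] 6.5833
wrist 0.19896903744553118
2669 0.19805647426312376 [ 0.6643 -0.0707] 40.260196685791016 13.79118824005127 0.0966079980134964
5355 0.16831718428519057 [ 0.6505 -0.0702] 47.44527816772461 41.94456481933594 89.53777313232422
yellow 0.08122809026964223 [ 0.6661 -0.0095] 39.58198928833008 14.32540512084961 -0.0546112060546875
red 0.007782060477541264 [ 0.6467 -0.0692] 50.229034423828125 18.8223934173584 89.72032928466797Traceback (most recent call last):
  File "<stdin>", line 5, in <module>
    return _quantile_unchecked(
        a, q, axis, out, overwrite_input, method, keepdims, weights)
    return _ureduce(a,
                    func=_quantile_ureduce_func,
    ...<5 lines>...
                    overwrite_input=overwrite_input,
                    method=method)
    r = func(a, **kwargs)
    result = _quantile(arr,
                       quantiles=q,
    ...<2 lines>...
                       out=out,
                       weights=wgt)
    slices_having_nans = np.isnan(arr[-1, ...])
                                  ~~~^^^^^^^^^
IndexError: index -1 is out of bounds for axis 0 with size 0
```

View pics/wrist3.png

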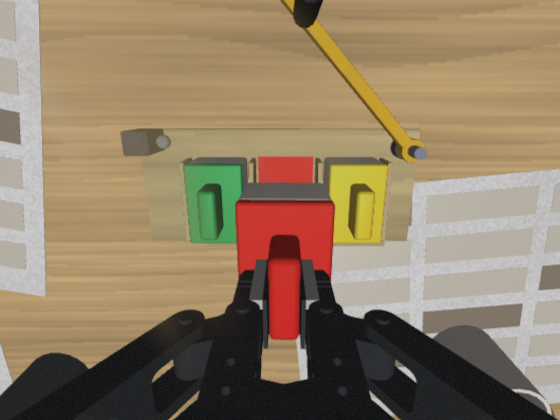

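```bash
python3 -m inch '[[1,-0.001,0.001,0.02,0],[1,-0.003,0.001,0.04,0],[1,-0.003,0.001,0.06,0],[1,-0.003,0.001,0.072,0],[1,-0.003,0.001,0.072,0]]'; python3 -m inch '[[1,0,0,0,0],[1,0,0,0,0]]' >/dev/null
python3 - <<'E'
from m import *
s=ctrl.get_state();print(s['eef_pos'],s['time'])
p,T=cam('wrist');C=cloud(p,T);save(p,'w4.png')
r=near(C,mask(p,'red'),(.667,-.069),.07);P=C[r]
Q=P[P[:,2]>.11];print('fin',np.median(Q[:,2]),*rect(Q))
Q=P[(P[:,2]>.08)&(P[:,2]<.1)];print('lid',np.median(Q[:,2]),Q[:,0].min(),np.percentile(Q[:,1],[.5,99.5]))
Q=P[(P[:,2]<.03)]
if len(Q)>20: print('card',len(Q),np.median(Q[:,2]),Q[:,0].min(),np.percentile(Q[:,1],[.5,99.5]))
for c,g in(('yellow',(.666,-.009)),('green',(.666,-.129))):
    Q=C[near(C,mask(p,c),g,.03)];Q=Q[Q[:,2]>.066];print(c,*(rect(Q) if len(Q)>20 else []))
E
```

```text
time: 7.1
eef_pos: [0.6663, -0.0695, 0.0982]
tcp_rot: [0.001, 1.0, 0.001, -0.004]
contact_force: [-0.3, 0.4, -2.0]
opening: 0.151
finger_force: 52.5
[ 0.6701 -0.0697  0.1039] 7.2667
fin 0.12826736726135252 [ 0.6684 -0.0692] 35.825233459472656 35.202579498291016 42.51481628417969
lid 0.09861808966073443 0.6343642132136655 [-0.0931 -0.0459]
card 1263 0.007722491689739153 0.6323078265866525 [-0.0948 -0.0375]
yellow [ 0.6661 -0.0098] 39.93196487426758 14.323275566101074 0.17195788025856018
green
```

View pics/w4.png

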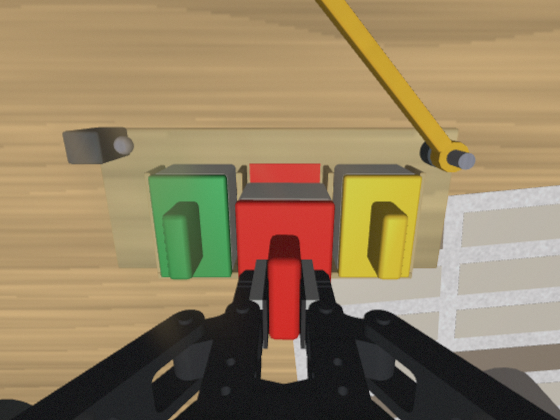

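The box hangs square over the middle bay with its lid edge at row 200. The card strip still shows at (285,172), about 2 mm ahead of the box. I'll shift by 1.5 mm and lower slowly.

```bash
python3 -m inch '[[1,0.0015,0,0.008,0],[1,0.0015,0,0.016,0],[1,0.0015,0,0.024,0],[1,0.0015,0,0.032,0],[1,0.0015,0,0.038,0]]'; python3 -m inch '[[1,0,0,0.0015,0],[1,0,0,0.003,0],[1,0,0,0.004,0],[1,0,0,0.005,0],[1,0,0,0.005,0]]'
```

```text
time: 7.73
eef_pos: [0.667, -0.0687, 0.0625]
tcp_rot: [-0.0, 1.0, 0.0, -0.001]
contact_force: [-0.4, -0.4, -3.3]
opening: 0.149
finger_force: 52.6
time: 8.15
eef_pos: [0.668, -0.0691, 0.0596]
tcp_rot: [-0.0, 1.0, -0.0, 0.0]
contact_force: [-0.5, 0.7, -2.6]
opening: 0.153
finger_force: 52.6
```

```bash
python3 -m inch '[[1,0,0,0.001,0],[1,0,0,0.002,0],[1,0,0,0.002,0]]'; python3 -m inch '[[1,0,0,0.001,0],[1,0,0,0.001,0]]'
```

```text
time: 8.4
eef_pos: [0.6678, -0.069, 0.0573]
tcp_rot: [-0.0, 1.0, -0.0, 0.0]
contact_force: [-0.2, 0.2, -3.4]
opening: 0.146
finger_force: 52.6
time: 8.57
eef_pos: [0.6679, -0.069, 0.0572]
tcp_rot: [-0.0, 1.0, 0.0, -0.0]
contact_force: [-2.1, 1.1, 2.0]
opening: 0.153
finger_force: 53.0
```

```bash
python3 -m inch '[[0.84,0,0,0,0],[0.8,0,0,0,0],[0.7,0,0,0,0],[0.65,0,0,0,0],[0.6,0,0,0,0]]' 20; python3 -m inch '[[0.6,0,0,-0.01,0],[0.6,0,0,-0.03,0],[0.6,0,0,-0.06,0],[0.6,0,0,-0.09,0],[0.6,0,0,-0.12,0]]'
python3 - <<'E'
from m import *
s=ctrl.get_state();print(s['eef_pos'],s['time'])
p,T=cam('wrist');C=cloud(p,T);save(p,'w5.png')
P=C[near(C,mask(p,'red'),(.667,-.069),.06)]
for a,b in((.066,.1),(.04,.06),(-.01,.02)):
    Q=P[(P[:,2]>a)&(P[:,2]<b)]
    if len(Q)>20:
        A=np.c_[Q[:,:2],np.ones(len(Q))];print(len(Q),np.median(Q[:,2]),*rect(Q),'slope',np.linalg.lstsq(A,Q[:,2],rcond=None)[0][:2])
E
```

```text
time: 8.98
eef_pos: [0.6681, -0.0691, 0.0566]
tcp_rot: [-0.0, 1.0, -0.0, 0.0]
contact_force: [-0.8, -0.6, -0.4]
opening: 0.401
finger_force: 0.0
time: 9.4
eef_pos: [0.6677, -0.069, 0.1782]
tcp_rot: [-0.0, 1.0, -0.0, 0.0]
contact_force: [1.3, -0.7, 1.0]
opening: 0.4
finger_force: 0.0
[ 0.6677 -0.069   0.1782] 9.4
912 0.08138280378577269 [ 0.6666 -0.0687] 39.18547821044922 13.985892295837402 0.08466235548257828 slope [ 0.0817 -0.0182]
3319 0.05161186685955532 [ 0.6673 -0.0685] 69.448974609375 47.3310432434082 0.18924842774868011 slope [ 0.0001 -0.0018]
35 0.008193235994988557 [ 0.6574 -0.0524] 89.95128631591797 43.091331481933594 37.653907775878906 slope [ 0.1622 -0.0014]
```

View pics/w5.png

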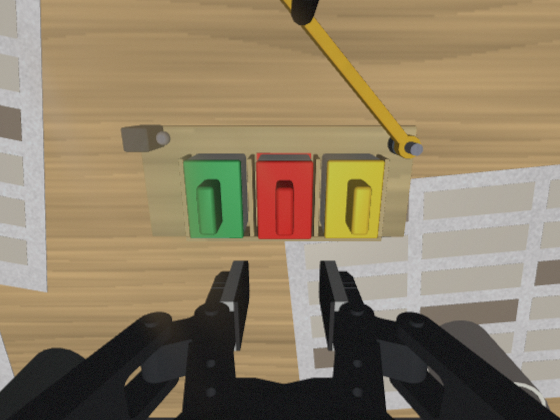

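The red box stands flat: lid at 51.6 mm, slope about 0, centred within about 1 mm in the bay at (285,197). Next I'll shut the fingers and go behind the knob, on the robot's side.

```bash
python3 -m inch '[[1,0.038,0.003,0,0],[1,0.076,0.006,0,0],[1,0.114,0.009,0,0],[1,0.152,0.014,0,0],[1,0.193,0.014,0,0]]'; python3 -m inch '[[1,0,0,0.03,0],[1,0,0,0.06,0],[1,0,0,0.09,0],[1,0,0,0.112,0],[1,0,0,0.112,0]]'
python3 - <<'E'
from m import *
s=ctrl.get_state();print(s['eef_pos'],s['time'])
p,T=cam('wrist');save(p,'w6.png');print(s['opening'],[ (k['score'],atz(p,T,k['at'],.1)) for k in ctrl.tip_of('keeper_knob',p)[:1]])
p,T=cam('top');C=cloud(p,T);save(p,'t6.png')
E
```

```text
time: 9.87
eef_pos: [0.4735, -0.0546, 0.1768]
tcp_rot: [-0.001, 1.0, -0.0, 0.001]
contact_force: [-0.0, -1.3, 1.0]
opening: 0.002
finger_force: 0.0
time: 10.28
eef_pos: [0.4712, -0.054, 0.0605]
tcp_rot: [-0.0, 1.0, 0.001, -0.004]
contact_force: [-0.6, 0.6, -0.9]
opening: -0.001
finger_force: 0.0
[ 0.4712 -0.054   0.0605] 10.2833
-0.0014490625433704874 []
```

View pics/w6.png

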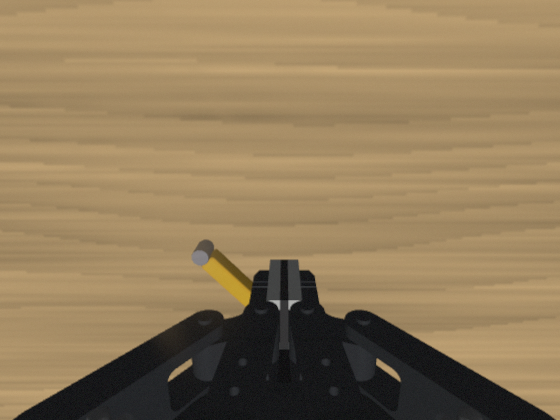

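The wrist view shows the shut fingertips at (285,280), the bar's tip at (203,255), and the knob hidden behind the gripper. I'll push along the arc in steps.

```bash
python3 -m inch '[[1,-0.013,0,0,0],[1,-0.025,0,0,0],[1,-0.038,-0.01,0,0],[1,-0.0505,-0.0205,0,0],[1,-0.0625,-0.027,0,0]]'; python3 -m inch '[[1,-0.012,-0.0065,0,0],[1,-0.025,-0.011,0,0],[1,-0.038,-0.015,0,0],[1,-0.038,-0.015,0,0]]'
python3 - <<'E'
from m import *
s=ctrl.get_state();print(s['eef_pos'],s['time'])
for n in('top','wrist'):
    p,T=cam(n);C=cloud(p,T);save(p,n+'7.png')
    m=near(C,mask(p,'yellow'),(.6,-.07),.12)&(C[...,0]<.625)&(C[...,2]<.045)&(C[...,2]>.03);P=C[m];print(n,len(P))
    if len(P)>20:
        P=P[P[:,0]<.63];v=cv2.fitLine(P[:,:2].astype(np.float32),cv2.DIST_HUBER,0,.01,.01).ravel();print(v,np.arctan2(v[0],v[1]),P[P[:,1].argmin()])
E
```

```text
time: 10.85
eef_pos: [0.5396, -0.0834, 0.0671]
tcp_rot: [-0.0, 1.0, -0.001, 0.002]
contact_force: [-1.6, -0.4, 0.3]
opening: -0.001
finger_force: 0.4
time: 11.18
eef_pos: [0.5792, -0.0987, 0.0677]
tcp_rot: [-0.0, 1.0, -0.001, 0.003]
contact_force: [0.4, 0.3, 1.8]
opening: -0.003
finger_force: 0.0
[ 0.5792 -0.0987  0.0677] 11.1833
top 25
[ 0.0727  0.9974  0.615  -0.0131] 0.07277925 [ 0.6142 -0.0411  0.0399]
wrist 274
[ 0.13    0.9915  0.6121 -0.0378] 0.13032062 [ 0.6009 -0.1387  0.0373]
```

View pics/top7.png

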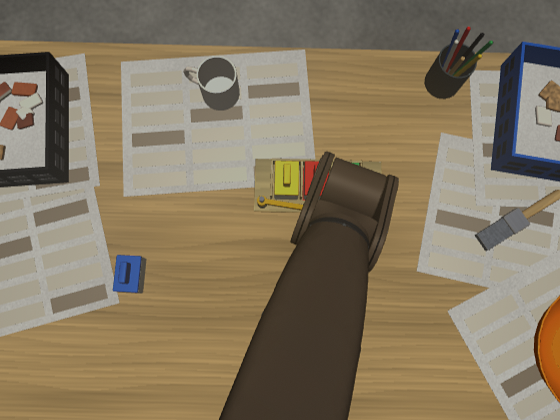

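The top view shows the bar nearly shut, running from (262,202) past (300,207), about 0.13 rad by the wrist fit. I'll push on gently to the click.

```bash
python3 -m inch '[[1,-0.006,0,0,0],[1,-0.01,0,0,0],[1,-0.014,0,0,0],[1,-0.017,0,0,0]]'; python3 -m inch '[[1,-0.003,0,0,0],[1,-0.006,0,0,0]]';python3 -m inch '[[1,-0.001,0,0,0],[1,-0.002,0,0,0]]'
cat > b.py <<'E'
from m import *
s=ctrl.get_state();print(s['eef_pos'],s['time'],s['contact_force'])
p,T=cam('wrist');C=cloud(p,T);save(p,'w8.png')
m=near(C,mask(p,'yellow'),(.6,-.07),.14)&(C[...,0]<.635)&(C[...,2]<.045)&(C[...,2]>.03);P=C[m];print(len(P))
if len(P)>20:
    v=cv2.fitLine(P[:,:2].astype(np.float32),cv2.DIST_HUBER,0,.01,.01).ravel();print(v,np.arctan2(v[0],v[1]),P[P[:,1].argmin()],P[P[:,1].argmax()])
E
python3 b.py
```

```text
time: 11.62
eef_pos: [0.5926, -0.0969, 0.0645]
tcp_rot: [-0.0, 1.0, -0.0, 0.0]
contact_force: [0.6, -0.1, 0.8]
opening: 0.0
finger_force: 0.1
time: 11.78
eef_pos: [0.5953, -0.0972, 0.0644]
tcp_rot: [-0.001, 1.0, 0.0, -0.005]
contact_force: [-11.3, -2.8, 8.4]
opening: -0.001
finger_force: 5.2
time: 11.95
eef_pos: [0.5991, -0.0975, 0.0644]
tcp_rot: [-0.001, 1.0, -0.0, -0.002]
contact_force: [-3.8, -1.8, 2.0]
opening: 0.001
finger_force: 1.9
[ 0.5991 -0.0975  0.0644] 11.95 [-3.8287 -1.7964  1.9828]
318
[ 0.0193  0.9998  0.6214 -0.0281] 0.01929219 [ 0.6208 -0.1592  0.0378] [0.6188 0.0465 0.0377]
```

```bash
python3 -m inch '[[1,-0.002,0,0,0],[1,-0.004,0,0,0],[1,-0.004,0,0,0]]'; python3 -m inch '[[1,-0.002,0,0,0],[1,-0.002,0,0,0]]'; python3 b.py
```

```text
time: 12.25
eef_pos: [0.6024, -0.097, 0.0641]
tcp_rot: [-0.001, 1.0, 0.0, -0.003]
contact_force: [-8.4, -0.8, 5.4]
opening: -0.001
finger_force: 4.1
time: 12.42
eef_pos: [0.6025, -0.097, 0.064]
tcp_rot: [-0.001, 1.0, 0.0, -0.006]
contact_force: [-13.5, -2.1, 9.7]
opening: 0.003
finger_force: 7.2
[ 0.6025 -0.097   0.064 ] 12.4167 [-13.5049  -2.132    9.7242]
313
[ 0.0118 -0.9999  0.6227 -0.025 ] 3.1297958 [ 0.6248 -0.1586  0.0379] [0.6209 0.0465 0.0378]
```

The force is rising with no further motion, so the bar is on its stop. I'll back off clear and inspect.

```bash
python3 -m inch '[[1,0.01,0,0,0],[1,0.03,0,0,0],[1,0.055,0,0,0],[1,0.06,0,-0.03,0],[1,0.06,0,-0.07,0]]'; python3 -m inch '[[1,0,0,-0.035,0],[1,0,0,-0.06,0],[1,0,0,-0.08,0],[1,0,0,-0.08,0],[1,0,0,-0.08,0]]';python3 b.py; python3 w.py
```

```text
time: 12.88
eef_pos: [0.5414, -0.0952, 0.1296]
tcp_rot: [0.0, 1.0, 0.002, -0.005]
contact_force: [1.2, -0.4, 0.5]
opening: -0.003
finger_force: 0.0
time: 13.3
eef_pos: [0.5473, -0.0971, 0.2156]
tcp_rot: [-0.0, 1.0, -0.0, 0.002]
contact_force: [-0.2, 0.1, -0.0]
opening: -0.002
finger_force: 0.0
[ 0.5473 -0.0971  0.2156] 13.3 [-0.1695  0.1289 -0.0433]
170
[ 0.003  -1.      0.6235 -0.0519] 3.1386383 [ 0.6191 -0.1616  0.0363] [0.6218 0.0453 0.0381]
13.4 [ 0.5456 -0.0966  0.2125]
red lid 603 0.0518 [ 0.6583 -0.0555] 53.68947219848633 21.9036808013916 3.598538875579834
yellow fin 337 0.0803 [ 0.6557 -0.0099] 19.36343765258789 14.426630020141602 1.588651418685913
yellow lid 1467 0.0518 [ 0.6555 -0.0122] 68.82504272460938 63.02015686035156 -0.0715789794921875
bar [ 0.9344  0.3561  0.5221 -0.0759] 0.2614355196096035
keeper_hinge 0.81 [0.6272 0.0382 0.03  ]
red_box 0.65 [ 0.6752 -0.0658  0.    ]
```

View pics/w8.png

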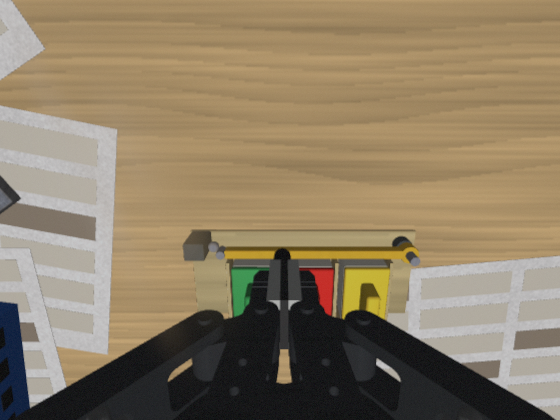

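The bar lies straight across the front, from (410,255) to its nose in the catch at (215,255), at about 0.00 rad. The gripper is clear and the boxes are in place.

```bash
python3 -c "
from plant import ctrl
print(ctrl.sign_off())"
```

```text
the job is handed in; nothing more can be done
None
```

The red-lidded box stands flat and released in the middle bay, the keeper bar is shut on its stop (measured within about 0.003 rad of fully home), the other boxes were not touched, and the job was handed in at about 13 s.

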